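# Find the printed base that rocks and reject it

## Task

One of the two printed robot-arm bases on the flat plate rocks. Find out which by pressing down gently on their corners with the closed fingers: a corner at the end nearer the robot first, then the diagonally opposite one, until you have rocked the bad base down at its near corner and then at its far corner. Set that base down, feet down and without dropping it, inside the white tray; leave the firm base standing where it is on the plate, and do not disturb the two small cartons.

Things in the scene. Friction and masses are not known exactly. Their poses are not given: they have to be found in the camera images.
- plate: Bare aluminium flat checking plate, 220 x 390 x 20 mm, fixed to the bench. Origin: centre of its underside, on the bench; x along its 220 mm side (roughly away from the robot), y along its 390 mm side (to the robot's left), z up; its flat top is at z = 20 mm. Both bases stand on it side by side. It may be on the left or the right of the tray.
- tray: White open-topped plastic reject tray, fixed to the bench, outside 220 (x) x 190 (y) x 32 mm, walls and floor 5 mm thick, so inside 210 x 180 mm. Origin: centre of its underside; z up.
- tray_in (a point): Centre of the tray's inner floor, about 5 mm above the bench.
- base_a: Black 3D-printed robot-arm base, 0.2 to 0.33 kg: slab 140 (x) x 110 (y) x 6 mm on four 20 mm square corner feet 12 mm tall; in its middle a housing block 50 (x) x 40 (y) mm rises 40 mm above the slab; a 3 mm high, 28 mm wide disc on top. Grip it across the 40 mm. Origin: middle, at sole level; slab top at z = 18, housing top at 58 mm. x points away from the robot within 25 degrees.
- base_b: The other base: same sizes, origin and axes as base_a; they look alike from above and their places are shuffled. One of the two has two diagonally opposite feet only 8 mm tall. It stands level on the other two feet, but under 1 N over a short foot tips that corner down about 4 mm, and it comes back level when let go. The other does not move when pressed. The names do not tell which.
- base_a_near_left (a point): Place to press: the top face of base_a's slab above the middle of its foot at the end nearer the robot, on the robot's left (-58, +43 mm from the middle), 18 mm above the plate when level. The slab's edges are 12 mm beyond it.
- base_a_near_right (a point): Place to press: the top face of base_a's slab above the middle of its foot at the end nearer the robot, on the robot's right (-58, -43 mm from the middle), 18 mm above the plate when level. The slab's edges are 12 mm beyond it.
- base_a_far_left (a point): Place to press: the top face of base_a's slab above the middle of its foot at the end away from the robot, on the robot's left (+58, +43 mm from the middle), 18 mm above the plate when level. The slab's edges are 12 mm beyond it.
- base_a_far_right (a point): Place to press: the top face of base_a's slab above the middle of its foot at the end away from the robot, on the robot's right (+58, -43 mm from the middle), 18 mm above the plate when level. The slab's edges are 12 mm beyond it.
- base_b_near_left (a point): Place to press: the top face of base_b's slab above the middle of its foot at the end nearer the robot, on the robot's left (-58, +43 mm from the middle), 18 mm above the plate when level. The slab's edges are 12 mm beyond it.
- base_b_near_right (a point): Place to press: the top face of base_b's slab above the middle of its foot at the end nearer the robot, on the robot's right (-58, -43 mm from the middle), 18 mm above the plate when level. The slab's edges are 12 mm beyond it.
- base_b_far_left (a point): Place to press: the top face of base_b's slab above the middle of its foot at the end away from the robot, on the robot's left (+58, +43 mm from the middle), 18 mm above the plate when level. The slab's edges are 12 mm beyond it.
- base_b_far_right (a point): Place to press: the top face of base_b's slab above the middle of its foot at the end away from the robot, on the robot's right (+58, -43 mm from the middle), 18 mm above the plate when level. The slab's edges are 12 mm beyond it.
- carton_1: Small white and black carton, 70 x 60 x 55 mm, loose on the bench beyond the work; a bystander. Origin: centre of its underside.
- carton_2: Small white and black carton, 70 x 60 x 55 mm, loose on the bench beyond the work; a bystander. Origin: centre of its underside.
Mind the look-alikes: they are no part of the job. What is shaped like the base_b but green or purple is not meant. What is shaped like the base_a but yellow is not meant.

How it is judged:
By the outcome, as a careful person would: the job done as asked, in the order asked, and still so for the second after the job is handed in, with the robot touching nothing.
It also fails if it takes over 67 s, if anything falls off the work surface, if the arm or the gripper's body presses on something with over 40 N, if the wrist force passes 120 N, or if a joint passes its speed limit or range.

## Robot

A 6-joint arm with a two-finger parallel gripper is mounted at the origin on the work surface. World frame = base frame: x ahead of the robot, y to its left, z up, the work surface at z = 0. Lengths are in m, angles in rad, forces in N, time in s.
With the tool pointing down it reaches from about 0.35 to 0.775 m from the base axis. Payload 5.5 kg.
Tool frame: the origin (TCP) lies at the very end of the fingers, on their centre line; the grasp point (between the pads) lies env.pinch_z behind it (env.pinch_z is the distance from the TCP to the grasp point, in m); z points along the fingers, y is the line along which they close (so a half turn about z gives the same grasp; the last joint's range is limited). The gripper opens to 85 mm and grips with 20 to 120 N. Pads are 22 mm wide; open, the fingers measure 114 mm over their backs; the gripper's body (76 mm by 85 mm) begins 54 mm behind the grasp point. The pads swing forward as they close: fully open they stand 13 mm farther back than shut.
Start: joints at [-1.455, 0.313, 0.046, 1.304, 0, 1.431], TCP at [0.145, -0.556, 0.231] pointing down, gripper open.
Joint ranges: [-2.76, 2.76], [-0.86, 1.69], [-1.03, 1.26], [-2.2, 2.34], [-1.47, 1.5], [-3.14, 3.14]. Speed limits (rad/s): [2.57, 2.57, 3.14, 3.14, 3.14, 3.14].

## Interface

Orientations are given as a unit quaternion [w, x, y, z].
In Python, from workcell import env, eyes gives the robot as it stands.
- The arm moves only by the shell command python3 -m jog 'ROWS' [FORCE]. ROWS is JSON, one flat list of numbers, 7 for each row, row after row: the shift along the world's x, y, z as a fraction of full scale, then the turn, a rotation vector about the world's x, y, z as a fraction of full scale, then the opening, from -1 (shut) to 1 (fully open), so that 0 is half open. A call has 1 to 12 rows; each row is the pose to reach, as a shift and turn from the pose commanded when the call began, turning the shorter way round; what a row does not reach only later rows make up. Full scale, the value 1, is 20 cm for a shift and pi rad for a turn. A row lasts 1/12 s, in which the tool goes at most 41.7 mm and 7.16 degrees, less where a joint would pass 70% of its speed; a pose out of reach is approached as far as the arm can. A call with a number of a shift or a turn outside -1 to 1 is refused whole. A call with a gripper value outside its range is refused whole. The fingers move at their own pace and stop on an object; FORCE is the grip in N (left out, the last holds). Time passes only in rows, so rows that repeat a pose let the fingers close. It gives the time, the measured TCP pose, the force, the opening and the grip force at its end, in the units of the state.
- env.get_state(): the state, without advancing time (a new reading comes with each control period).
- eyes.read_camera(name): name is "scene" or "side" or "wrist"; returns (picture, depth): 400x640x3 uint8, red, green, blue; 400x640 float32, m along the optical axis (not along the pixel's ray), 0 where there is no reading.
- eyes.calibration(name): a dict with "fx", "fy", "cx", "cy" (pixels), "R" (3x3) and "t" (3): a world point X has camera coordinates R X + t; the wrist camera has in their place "tool_from_camera" (4x4, takes a point from camera to tool coordinates, whose origin is the TCP and whose axes are the flange's). Camera axes: x right, y down, z forward; pixel columns grow to the right and rows downward; lengths in m; the calibration is good to about 2 mm. The wrist camera is an equidistant fisheye: a pixel r from the principal point sees the ray r / f radians off the axis. A picture is of the moment at which its call begins: read the wrist's pose just before it. calibration takes no time and is no camera call.
- env.hand_in(): hands the job in; it is judged then, once.
The state is a dict: "clock": time; "joint_pos": joint angles; "qvel": joint speeds; "tau": joint torques, N m; "tcp_pos": TCP position; "orientation": TCP orientation; "wrist_force": force on the tool from outside, world axes, zero at the start; "ft_torque": the same for the moment, N m; "finger_gap": finger opening in m; "grip_force": force on a finger pad.
Only numpy, scipy, OpenCV 4.12 (cv2) and the standard library are available. Lean on these libraries where they do the work, as an engineer would, in place of code of your own. Each camera call takes 0.05 s, during which the arm holds its last target. There are 200 camera calls.

## Working session

There is one attempt and no reset: what is moved stays moved. The work goes in short steps, Python scripts to look and compute and a shell command to move; the robot and the scene stay as the last step left them, time stands still between calls to the robot, and variables do not carry over. Pictures are saved under pics/ and viewed, at most 10 in all, crops included, and the job is handed in when it is done.

```bash
ls; mkdir -p pics; python3 - <<'E'
from workcell import env, eyes
import cv2,numpy as np
s=env.get_state();print(s, env.pinch_z)
for n in("scene","side"):
    p,d=eyes.read_camera(n);cv2.imwrite(f"pics/{n}0.png",p[:,:,::-1]);np.savez(f"{n}0.npz",p=p,d=d);print(n,eyes.calibration(n))
E
```

```text
pics
{'clock': 0.0, 'joint_pos': array([-1.45458072e+00,  3.14020223e-01,  4.49508643e-02,  1.30357525e+00,
       -3.47970908e-05,  1.43120258e+00]), 'qvel': array([-3.48378656e-04,  5.12926152e-04, -1.08810483e-03, -1.43357044e-03,
        8.91575754e-05,  6.50107372e-04]), 'tau': array([-5.23538856e-04, -4.80623496e+01,  2.98535639e+01,  1.91967847e-02,
       -1.16042784e-04, -7.48114584e-07]), 'tcp_pos': array([ 0.14541499, -0.55577592,  0.23038608]), 'orientation': array([-9.24281693e-04,  9.91830916e-01,  1.27556182e-01, -6.59524227e-06]), 'wrist_force': array([ 0.14708967,  0.64450626, -0.08608417]), 'ft_torque': array([ 0.05016247, -0.05361231, -0.01634899]), 'grip_force': 0.0, 'finger_gap': 0.08569162077797483} 0.0187
scene {'fx': 453.62180604594647, 'fy': 453.62180604594647, 'cx': 321.200867021772, 'cy': 194.7233653276319, 'R': array([[ 0.4142649 ,  0.91013154, -0.00672083],
       [ 0.753857  , -0.34725224, -0.55777728],
       [-0.50998452,  0.22600101, -0.82996345]]), 't': array([-0.25885766, -0.32605737,  1.6902422 ])}
side {'fx': 467.7994687599644, 'fy': 467.7994687599644, 'cx': 315.24755888904394, 'cy': 200.47161813678736, 'R': array([[-0.99040373, -0.13709641,  0.01746521],
       [-0.09094513,  0.55135276, -0.82930038],
       [ 0.10406461, -0.82293056, -0.55853008]]), 't': array([0.51348505, 0.06118603, 1.47399577])}
```

View pics/scene0.png

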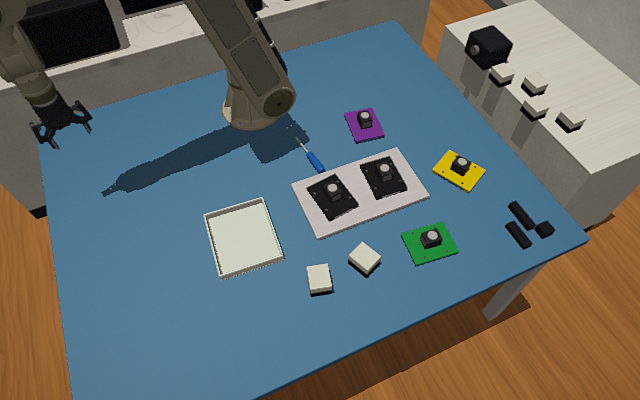

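View pics/side0.png

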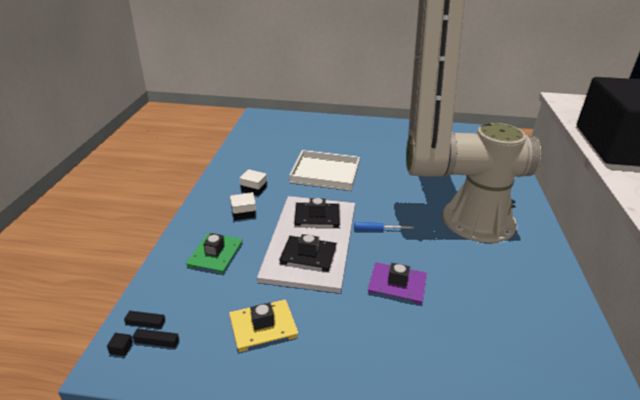

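The black bases on the plate are at scene pixels (332,196) and (383,176). The look-alikes are purple (364,124), yellow (459,170) and green (430,243), plus loose black blocks at (525,225). I choose the two black ones on the plate, with the tray at (243,238) and the cartons at (318,279) and (365,258).

```bash
cat > h.py <<'E'
import numpy as np,cv2
from workcell import env,eyes
def cloud(n,d):
    c=eyes.calibration(n);v,u=np.mgrid[0:400,0:640]
    P=np.stack([(u-c["cx"])/c["fx"]*d,(v-c["cy"])/c["fy"]*d,d],-1)
    return (P-c["t"])@c["R"]
def rect(pts):
    (x,y),(w,h),a=cv2.minAreaRect((pts*1000).astype(np.float32));return np.round([x,y,w,h,a],1)
E
python3 - <<'E'
from h import *
seeds={"scene":{"L":(332,196),"R":(383,176),"tray":(243,238)},"side":{"L":(317,215),"R":(308,252),"tray":(325,170)}}
for n in("scene","side"):
    z=np.load(n+"0.npz");p=z["p"];W=cloud(n,z["d"]);ok=z["d"]>0
    hsv=cv2.cvtColor(p,cv2.COLOR_RGB2HSV);dark=(hsv[...,2]<75)&ok
    H=W[...,2]
    # base tops
    for k in("L","R"):
        u,v=seeds[n][k];
        near=np.hypot(*(W[...,:2]-W[v,u,:2]).transpose(2,0,1))<.11
        sl=near&dark&(H>.031)&(H<.045)
        m=cv2.morphologyEx(sl.astype(np.uint8),cv2.MORPH_OPEN,np.ones((2,2)))>0
        N,l,st,_=cv2.connectedComponentsWithStats(sl.astype(np.uint8));i=1+st[1:,4].argmax();
        top=near&(H>.07)&(H<.09)
        print(n,k,"seed",W[v,u].round(3),"slab",rect(W[l==i][:,:2]),"z",np.median(H[l==i]).round(4),rect(W[m][:,:2]),"top",rect(W[top][:,:2]),W[top].mean(0).round(4),np.median(H[top]).round(4))
    u,v=seeds[n]["tray"];near=np.hypot(*(W[...,:2]-W[v,u,:2]).transpose(2,0,1))<.17
    t=near&(hsv[...,1]<60)&(hsv[...,2]>110)&(H>.024)&(H<.04)
    fl=near&(hsv[...,1]<60)&(H<.012)&(H>0)
    print(n,"tray",rect(W[t][:,:2]),rect(W[fl][:,:2]),W[v,u].round(3))
    pl=(hsv[...,1]<50)&(hsv[...,2]>110)&(H>.014)&(H<.027)&(np.hypot(*(W[...,:2]-W[seeds[n]["L"][1],seeds[n]["L"][0],:2]).transpose(2,0,1))<.36)
    N,l,st,_=cv2.connectedComponentsWithStats(pl.astype(np.uint8));i=1+st[1:,4].argmax()
    print(n,"plate",rect(W[l==i][:,:2]),np.median(H[l==i]))
    if n=="scene":
        for u,v in((318,279),(365,258)):print("carton",W[v,u].round(3))
E
```

```text
scene L seed [0.53  0.08  0.076] slab [506.1  90.9 140.4 107.3   6.8] z 0.0375 [839.6 -33.2 154.1 863.2  69. ] top [505.3  91.8  51.7  40.8   7. ] [0.5068 0.0914 0.0779] 0.0781
scene R seed [0.528 0.257 0.074] slab [506.1 272.7 107.6 139.5  85.2] z 0.0377 [847.1  60.9 150.9 964.1  57.8] top [502.6 274.7  41.3  55.6  84. ] [0.5065 0.273  0.0777] 0.0779
scene tray [ 514.  -209.9  189.5  223.2   85.6] [ 504.7 -210.5  195.4  243.9   84.8] [ 0.512 -0.21   0.003]
scene plate [509.1 188.1 390.8 224.3  88.8] 0.019396836650447852
carton [ 0.749 -0.066  0.053]
carton [0.748 0.08  0.056]
side L seed [0.498 0.112 0.041] slab [501.1  96.2 131.4 110.9   6.8] z 0.0374 [ 439.1  648.6  130.9 1211.9    6.1] top [501.3  95.5  48.3  48.1   7.1] [0.5006 0.0979 0.077 ] 0.077
side R seed [0.498 0.295 0.048] slab [499.1 277.8 109.9 136.   85. ] z 0.0373 [497.2 280.7 105.3 133.4  85.4] top [500.8 276.3  42.6  52.   82.6] [0.4995 0.2798 0.0772] 0.0775
side tray [ 510.5 -209.5  205.8  220.1   85.6] [ 517.1 -239.   260.2  237.6   86.1] [ 0.513 -0.222  0.004]
side plate [505.9 188.1 396.3 220.8  88.8] 0.019240030969653547
```

```bash
python3 -c "
import cv2
a=cv2.imread('pics/scene0.png')[130:250,280:440];cv2.imwrite('pics/crop0.png',cv2.resize(a,None,fx=4.5,fy=4.5,interpolation=2))"
```

```text
(no output)
```

View pics/crop0.png

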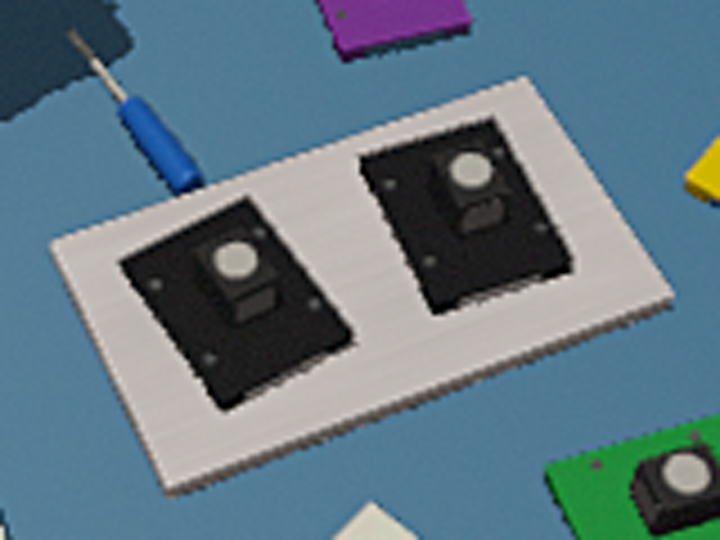

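The crop confirms two black bases on the bare plate: the right-hand one, P, at crop (235,300) with yaw +6.8°, and the left-hand one, Q, at crop (465,215) with yaw -4.8°. The other look-alikes are coloured and off the plate. I start with P near_right at (0.4515, 0.044).

```bash
python3 -m jog '[0.5,1,0,0,0,-0.044,-1, 0.5,1,0,0,0,-0.044,-1, 0.5,1,0,0,0,-0.044,-1, 0.5,1,0,0,0,-0.044,-1, 0.5,1,0,0,0,-0.044,-1, 0.5,1,0,0,0,-0.044,-1, 0.5,1,0,0,0,-0.044,-1]' 20
python3 -m jog '[0.5,1,0,0,0,0,-1, 0.5,1,0,0,0,0,-1, 0.5,1,0,0,0,0,-1, 0.5,1,0,0,0,0,-1, 0.5,1,0,0,0,0,-1, 0.5,1,0,0,0,0,-1, 0.5,1,0,0,0,0,-1]'
python3 -m jog '[0.53,1,-0.5,0,0,0,-1, 0.53,1,-0.5,0,0,0,-1, 0.53,1,-0.5,0,0,0,-1, 0.53,1,-0.5,0,0,0,-1, 0.53,1,-0.5,0,0,0,-1, 0.53,1,-0.5,0,0,0,-1, 0.53,1,-0.5,0,0,0,-1, 0.53,1,-0.5,0,0,0,-1]'
```

```text
clock: 0.68
tcp_pos: [0.2463, -0.3525, 0.2313]
orientation: [-0.001, 0.998, 0.061, 0.0]
wrist_force: [0.2, 0.6, -0.4]
finger_gap: 0.0006
grip_force: 0.0
clock: 1.27
tcp_pos: [0.3464, -0.1542, 0.2313]
orientation: [-0.0, 0.998, 0.061, 0.0]
wrist_force: [-0.3, 1.1, -0.6]
finger_gap: 0.0002
grip_force: 0.0
clock: 1.93
tcp_pos: [0.4516, 0.0439, 0.1298]
orientation: [0.0, 0.998, 0.06, -0.001]
wrist_force: [-0.3, -0.4, 0.1]
finger_gap: 0.0001
grip_force: 0.0
```

```bash
python3 -m jog '[0,0,-0.2,0,0,0,-1, 0,0,-0.35,0,0,0,-1, 0,0,-0.42,0,0,0,-1, 0,0,-0.44,0,0,0,-1, 0,0,-0.44,0,0,0,-1]'
python3 -m jog '[0,0,-0.005,0,0,0,-1, 0,0,-0.01,0,0,0,-1, 0,0,-0.015,0,0,0,-1, 0,0,-0.02,0,0,0,-1, 0,0,-0.0225,0,0,0,-1, 0,0,-0.0225,0,0,0,-1]'
```

```text
clock: 2.35
tcp_pos: [0.4508, 0.0419, 0.0429]
orientation: [0.0, 0.998, 0.057, -0.001]
wrist_force: [0.2, 0.5, 0.2]
finger_gap: 0.0002
grip_force: 0.0
clock: 2.85
tcp_pos: [0.4517, 0.0437, 0.0391]
orientation: [0.0, 0.998, 0.059, 0.0]
wrist_force: [0.1, -0.0, -0.2]
finger_gap: 0.0001
grip_force: 0.0
```

```bash
python3 -m jog '[0,0,-0.0025,0,0,0,-1, 0,0,-0.005,0,0,0,-1, 0,0,-0.0075,0,0,0,-1, 0,0,-0.0075,0,0,0,-1]'
```

```text
clock: 3.18
tcp_pos: [0.4514, 0.0436, 0.0373]
orientation: [0.0, 0.998, 0.059, -0.0]
wrist_force: [-0.8, -0.5, 2.1]
finger_gap: 0.0002
grip_force: 0.4
```

```bash
python3 -m jog '[0,0,-0.0025,0,0,0,-1, 0,0,-0.005,0,0,0,-1, 0,0,-0.005,0,0,0,-1, 0,0,-0.005,0,0,0,-1]'
```

```text
clock: 3.52
tcp_pos: [0.4515, 0.0436, 0.0363]
orientation: [0.0, 0.998, 0.059, -0.0]
wrist_force: [0.2, -0.3, 1.7]
finger_gap: -0.0
grip_force: 0.5
```

```bash
python3 -m jog '[0,0,-0.0025,0,0,0,-1, 0,0,-0.005,0,0,0,-1, 0,0,-0.0075,0,0,0,-1, 0,0,-0.0075,0,0,0,-1, 0,0,-0.0075,0,0,0,-1]'
```

```text
clock: 3.93
tcp_pos: [0.4515, 0.0436, 0.0351]
orientation: [0.0, 0.998, 0.059, 0.0]
wrist_force: [-1.3, -0.3, 3.6]
finger_gap: -0.0001
grip_force: 2.3
```

```bash
python3 -m jog '[0,0,-0.0025,0,0,0,-1, 0,0,-0.005,0,0,0,-1, 0,0,-0.005,0,0,0,-1, 0,0,-0.005,0,0,0,-1]'
python3 - <<'E'
from h import *
for n in("side","scene"):
    p,d=eyes.read_camera(n);cv2.imwrite(f"pics/{n}1.png",p[:,:,::-1])
    W1=cloud(n,d);z=np.load(n+"0.npz");W0=cloud(n,z["d"])
    for k,(x,y) in {"Pnl":(.4413,.1293),"Pfr":(.5667,.0577),"Pfl":(.5565,.1431),"Qnl":(.4493,.3227),"Qfr":(.5577,.2273)}.items():
        f=lambda W:W[...,2][(np.hypot(W[...,0]-x,W[...,1]-y)<.01)&(W[...,2]>.028)&(W[...,2]<.055)]
        a,b=f(W0),f(W1);print(n,k,len(a),len(b),(np.mean(a)*1000).round(2),(np.mean(b)*1000).round(2))
E
```

```text
clock: 4.27
tcp_pos: [0.4516, 0.0436, 0.0348]
orientation: [0.0, 0.998, 0.059, 0.0]
wrist_force: [-4.6, -1.0, 12.8]
finger_gap: -0.0001
grip_force: 6.6
side Pnl 25 26 36.66 37.08
side Pfr 21 14 36.54 37.89
side Pfl 21 26 37.25 39.63
side Qnl 31 34 36.62 36.75
side Qfr 23 21 37.01 36.85
scene Pnl 24 26 37.39 38.07
scene Pfr 29 26 38.12 37.28
scene Pfl 29 27 37.37 43.02
scene Qnl 22 22 37.48 37.85
scene Qfr 27 26 37.39 37.57
```

P is the rocker: pressing near_right dropped about 3-4 mm and bottomed out, while far_left rose. Next I press far_left.

```bash
python3 -m jog '[0,0,0.1,0,0,0,-1, 0,0,0.35,0,0,0,-1, 0.2,0.2,0.4,0,0,0,-1, 0.4,0.4,0.4,0,0,0,-1, 0.525,0.498,0.38,0,0,0,-1, 0.525,0.498,0.25,0,0,0,-1, 0.525,0.498,0.12,0,0,0,-1, 0.525,0.498,0.06,0,0,0,-1, 0.525,0.498,0.045,0,0,0,-1, 0.525,0.498,0.045,0,0,0,-1]'
```

```text
clock: 5.2
tcp_pos: [0.5552, 0.1433, 0.0413]
orientation: [-0.0, 0.998, 0.059, -0.002]
wrist_force: [0.0, 0.5, 0.3]
finger_gap: -0.0002
grip_force: 0.0
```

```bash
python3 -m jog '[0,0,-0.005,0,0,0,-1, 0,0,-0.01,0,0,0,-1, 0,0,-0.015,0,0,0,-1, 0,0,-0.02,0,0,0,-1, 0,0,-0.0225,0,0,0,-1, 0,0,-0.025,0,0,0,-1, 0,0,-0.0275,0,0,0,-1, 0,0,-0.0275,0,0,0,-1]'
```

```text
clock: 5.87
tcp_pos: [0.5567, 0.1433, 0.0375]
orientation: [-0.0, 0.998, 0.059, 0.0]
wrist_force: [0.3, -0.4, -0.2]
finger_gap: -0.0004
grip_force: 0.3
```

```bash
python3 -m jog '[0,0,-0.0025,0,0,0,-1, 0,0,-0.005,0,0,0,-1, 0,0,-0.0075,0,0,0,-1, 0,0,-0.01,0,0,0,-1, 0,0,-0.0125,0,0,0,-1, 0,0,-0.0125,0,0,0,-1]'
```

```text
clock: 6.37
tcp_pos: [0.5566, 0.1433, 0.0349]
orientation: [-0.0, 0.998, 0.059, 0.0]
wrist_force: [-0.2, 1.3, 2.6]
finger_gap: -0.0006
grip_force: 0.9
```

```bash
python3 -m jog '[0,0,-0.0025,0,0,0,-1, 0,0,-0.005,0,0,0,-1, 0,0,-0.005,0,0,0,-1, 0,0,-0.005,0,0,0,-1]'
```

```text
clock: 6.7
tcp_pos: [0.5567, 0.1434, 0.0346]
orientation: [0.0, 0.998, 0.059, 0.0]
wrist_force: [-0.5, 0.4, 6.1]
finger_gap: 0.0001
grip_force: 3.4
```

```bash
python3 -m jog '[0,0,0.05,0,0,0,-1, 0,0,0.25,0,0,0,-1, 0,0,0.45,0,0,0,0, -0.2,-0.2,0.6,0,0,0,1, -0.265,-0.25,0.65,0,0,0,1, -0.265,-0.25,0.65,0,0,0,1, -0.265,-0.25,0.65,0,0,0,1, -0.265,-0.25,0.65,0,0,0,1, -0.265,-0.25,0.65,0,0,0,1]'
python3 - <<'E'
from h import *
print(env.get_state()["tcp_pos"])
for n in("scene","side"):
    p,d=eyes.read_camera(n);W=cloud(n,d);H=W[...,2]
    near=np.hypot(W[...,0]-.504,W[...,1]-.0935)<.1
    m=near&(d>0)&(p.max(2)<75)&(H>.031)&(H<.045)
    t=near&(H>.072)&(H<.084)
    N,l,st,_=cv2.connectedComponentsWithStats(m.astype(np.uint8));i=1+st[1:,4].argmax()
    print(n,rect(W[l==i][:,:2]),rect(W[t][:,:2]),W[t].mean(0).round(4),t.sum())
p,d=eyes.read_camera("wrist");cv2.imwrite("pics/wrist1.png",p[:,:,::-1]);np.savez("wrist1.npz",p=p,d=d);print(eyes.calibration("wrist"))
E
```

```text
clock: 7.45
tcp_pos: [0.5036, 0.0935, 0.1631]
orientation: [0.0, 0.998, 0.059, -0.0]
wrist_force: [-0.0, 0.9, 0.6]
finger_gap: 0.083
grip_force: 0.0
[0.50356056 0.09349577 0.16314986]
scene [505.2  92.  140.  110.1   7.1] [504.7  91.5  51.4  41.2   3.9] [0.5063 0.0913 0.0778] 178
side [501.4  98.1 130.8 111.9   5.7] [501.1  95.2  48.3  45.9   7.7] [0.5001 0.0967 0.0779] 144
{'fx': 309.70691628693146, 'fy': 309.70691628693146, 'cx': 317.6770844168766, 'cy': 197.99453245759437, 'tool_from_camera': array([[-1.16059362e-03, -9.54677463e-01, -2.97640043e-01,
         7.48629399e-02],
       [ 9.99999244e-01, -1.22903934e-03,  4.28148382e-05,
         9.34190191e-04],
       [-4.06685681e-04, -2.97639768e-01,  9.54678167e-01,
        -1.41834888e-01],
       [ 0.00000000e+00,  0.00000000e+00,  0.00000000e+00,
         1.00000000e+00]])}
```

View pics/wrist1.png

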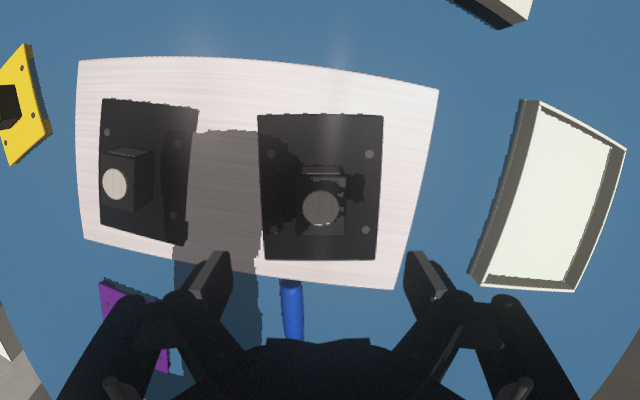

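The wrist view shows P's disc at (320,208), midway between the fingers at 218 and 420, with the housing square to them. The tray is at (560,200). I descend and grip.

```bash
python3 -m jog '[0,0,-0.2,0,0,0,1, 0,0,-0.35,0,0,0,1, 0,0,-0.48,0,0,0,1, 0,0,-0.55,0,0,0,1, 0,0,-0.585,0,0,0,1, 0,0,-0.585,0,0,0,1, 0,0,-0.585,0,0,0,-1, 0,0,-0.585,0,0,0,-1, 0,0,-0.585,0,0,0,-1, 0,0,-0.585,0,0,0,-1, 0,0,-0.585,0,0,0,-1, 0,0,-0.585,0,0,0,-1]' 45
```

```text
clock: 8.6
tcp_pos: [0.5045, 0.0932, 0.0482]
orientation: [0.0, 0.998, 0.059, 0.001]
wrist_force: [-1.8, -1.2, 6.4]
finger_gap: 0.0391
grip_force: 45.3
```

```bash
python3 -m jog '[0,0,0.02,0,0,0,-1, 0,0,0.06,0,0,0,-1, 0,0,0.15,0,0,0,-1, 0,0,0.28,0,0,0,-1, 0,0,0.4,0,0,0,-1, 0,0,0.5,0,0,0,-1, 0,0,0.5,0,0,0,-1, 0,0,0.5,0,0,0,-1]'
python3 - <<'E'
from h import *
for n in("scene","side"):
    p,d=eyes.read_camera(n);cv2.imwrite(f"pics/{n}2.png",p[:,:,::-1])
    if n=="side":
        W=cloud(n,d);H=W[...,2];m=(np.hypot(W[...,0]-.504,W[...,1]-.0935)<.1)&(p.max(2)<75)&(H>.1)&(H<.155)
        P=W[m];A=np.c_[P[:,:2]-[.504,.0935],np.ones(len(P))]
        print(np.percentile(P[:,2],[5,25,50,75,95]))
cv2.imwrite("pics/lift.png",np.hstack([cv2.imread("pics/scene2.png")[60:260,220:460],cv2.imread("pics/side2.png")[100:300,200:440]]))
E
```

```text
clock: 9.27
tcp_pos: [0.5042, 0.0933, 0.1478]
orientation: [0.0, 0.998, 0.059, 0.001]
wrist_force: [0.4, 0.5, -2.7]
finger_gap: 0.0397
grip_force: 46.0
[0.13230955 0.13430408 0.13547914 0.13675737 0.14143539]
```

View pics/lift.png

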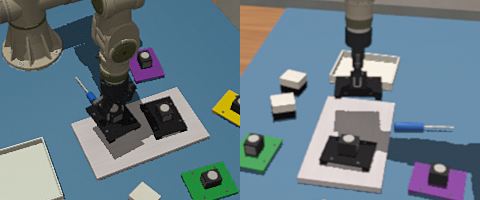

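Lifted level: both crops show base P clear of the plate and Q still standing. I carry it to the tray.

```bash
python3 -m jog '[0,-0.1,0,0,0,-0.02,-1, 0,-0.25,0,0,0,-0.04,-1, 0,-0.42,0,0,0,-0.062,-1, 0,-0.6,0,0,0,-0.062,-1, 0,-0.78,0,0,0,-0.062,-1, 0,-0.92,0,0,0,-0.062,-1, 0,-1,0,0,0,-0.062,-1]'
python3 -m jog '[0.04,-0.12,0,0,0,0,-1, 0.04,-0.28,0,0,0,0,-1, 0.04,-0.42,0,0,0,0,-1, 0.04,-0.5,0,0,0,0,-1, 0.04,-0.518,0,0,0,0,-1, 0.04,-0.518,0,0,0,0,-1, 0.04,-0.518,0,0,0,0,-1]'
python3 -m jog '[0,0,-0.1,0,0,0,-1, 0,0,-0.24,0,0,0,-1, 0,0,-0.37,0,0,0,-1, 0,0,-0.46,0,0,0,-1, 0,0,-0.51,0,0,0,-1, 0,0,-0.53,0,0,0,-1, 0,0,-0.53,0,0,0,-1, 0,0,-0.53,0,0,0,-1]'
```

```text
clock: 9.95
tcp_pos: [0.5023, -0.1094, 0.1449]
orientation: [0.0, 0.999, -0.04, -0.002]
wrist_force: [0.0, 0.4, -3.5]
finger_gap: 0.0394
grip_force: 46.3
clock: 10.53
tcp_pos: [0.5105, -0.2094, 0.1453]
orientation: [-0.001, 0.999, -0.039, -0.001]
wrist_force: [-0.6, 0.2, -2.4]
finger_gap: 0.0393
grip_force: 46.3
clock: 11.2
tcp_pos: [0.5122, -0.2102, 0.0417]
orientation: [0.0, 0.999, -0.038, 0.0]
wrist_force: [-0.0, 0.3, -3.1]
finger_gap: 0.039
grip_force: 46.3
```

```bash
python3 -m jog '[0,0,-0.005,0,0,0,-1, 0,0,-0.01,0,0,0,-1, 0,0,-0.015,0,0,0,-1, 0,0,-0.02,0,0,0,-1, 0,0,-0.025,0,0,0,-1, 0,0,-0.03,0,0,0,-1, 0,0,-0.03,0,0,0,-1, 0,0,-0.03,0,0,0,-1]'
```

```text
clock: 11.87
tcp_pos: [0.5113, -0.2103, 0.0347]
orientation: [-0.0, 0.999, -0.039, -0.0]
wrist_force: [-0.8, -0.2, -3.2]
finger_gap: 0.0394
grip_force: 46.3
```

```bash
python3 -m jog '[0,0,-0.0025,0,0,0,-1, 0,0,-0.005,0,0,0,-1, 0,0,-0.0075,0,0,0,-1, 0,0,-0.0075,0,0,0,-1]'
```

```text
clock: 12.2
tcp_pos: [0.5115, -0.2104, 0.0335]
orientation: [0.0, 0.999, -0.039, 0.0]
wrist_force: [-1.4, 1.3, -1.8]
finger_gap: 0.0392
grip_force: 46.7
```

```bash
python3 -m jog '[0,0,-0.0025,0,0,0,-1, 0,0,-0.005,0,0,0,-1, 0,0,-0.005,0,0,0,-1, 0,0,-0.005,0,0,0,-1]'
```

```text
clock: 12.53
tcp_pos: [0.5115, -0.2104, 0.0332]
orientation: [0.0, 0.999, -0.039, 0.0]
wrist_force: [-3.8, 1.6, 5.1]
finger_gap: 0.0396
grip_force: 47.5
```

Touched down. I release and withdraw.

```bash
python3 -m jog '[0,0,0.003,0,0,0,0.2, 0,0,0.003,0,0,0,0.5, 0,0,0.003,0,0,0,1, 0,0,0.003,0,0,0,1, 0,0,0.003,0,0,0,1, 0,0,0.003,0,0,0,1, 0,0,0.003,0,0,0,1]'
python3 -m jog '[0,0,0.05,0,0,0,1, 0,0,0.18,0,0,0,1, 0,0,0.35,0,0,0,1, 0,0,0.55,0,0,0,1, 0,0,0.75,0,0,0,1, -0.2,-0.2,0.9,0,0,0,1, -0.5,-0.5,0.9,0,0,0,1, -0.6,-0.7,0.9,0,0,0,1, -0.6,-0.8,0.9,0,0,0,1, -0.6,-0.8,0.9,0,0,0,1, -0.6,-0.8,0.9,0,0,0,1]'
python3 - <<'E'
from h import *
for n in("scene","side"):
    p,d=eyes.read_camera(n);cv2.imwrite(f"pics/{n}3.png",p[:,:,::-1]);W=cloud(n,d);H=W[...,2]
    for c,lo,hi in(((.5115,-.2104),.015,.029),((.5035,.275),.031,.045)):
        m=(np.hypot(W[...,0]-c[0],W[...,1]-c[1])<.1)&(d>0)&(p.max(2)<75)&(H>lo)&(H<hi)
        N,l,st,_=cv2.connectedComponentsWithStats(m.astype(np.uint8));i=1+st[1:,4].argmax()
        print(n,rect(W[l==i][:,:2]),np.percentile(H[l==i],[5,50,95]))
cv2.imwrite("pics/end.png",np.hstack([cv2.imread("pics/scene3.png")[90:310,180:460],cv2.imread("pics/side3.png")[100:320,180:460]]))
E
```

```text
clock: 13.12
tcp_pos: [0.5115, -0.2103, 0.0328]
orientation: [0.0, 0.999, -0.039, -0.0]
wrist_force: [0.4, 0.2, -0.5]
finger_gap: 0.0856
grip_force: 0.0
clock: 14.03
tcp_pos: [0.3887, -0.3764, 0.2143]
orientation: [0.002, 0.999, -0.042, 0.0]
wrist_force: [1.3, 0.1, 0.4]
finger_gap: 0.0856
grip_force: 0.0
scene [ 511.7 -209.6  108.1  141.3   85.6] [0.01823514 0.02222793 0.02631839]
scene [505.6 272.7 107.4 142.2  85.5] [0.03352982 0.03741033 0.04196574]
side [ 507.7 -203.8  113.9  134.7   86.9] [0.01857601 0.0224257  0.02624746]
side [500.2 279.  110.2 135.3  86.1] [0.03420067 0.03728913 0.04046624]
```

View pics/end.png

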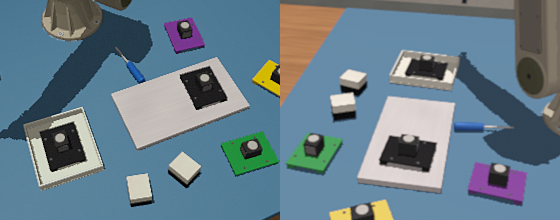

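The base sits flat in the middle of the tray, at crop (60,145). Base Q stands unmoved on the plate, and the cartons have not moved.

```bash
python3 -c "
from workcell import env
print(env.hand_in())"
```

```text
the job is handed in; nothing more can be done
None
```

I handed the job in at about 14 s: the base on the robot's right rocked at its near-right corner and then its far-left corner, and it now sits feet down in the tray, with the other base (not press-tested) and both cartons left where they were.

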